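# Press a ticket holder flush onto the sloped stand

## Task

The wooden turning stick has been left lying across the price-ticket stand: first lay it flat inside the empty long aluminium tray and let go of it. Then take the red ticket holder by its ball, tilt it to match the stand's sloped white face and press it gently flush on the face, square and inside the red outline, so that its sticky base can grip. Finish while still holding the ball and pressing, do not let go at the end; leave everything else on the counter where it is.

Things in the scene. Friction and masses are not known exactly. Their poses are not given: they have to be found in the camera images.
- stick: wooden turning stick, square bar 260 x 16 x 16 mm, about 50 g, at first lying level across the tops of the stand's two steel cheeks (tops 105 mm above the counter), roughly over the middle of the face. Origin at its centre, x along its length.
- tray: empty aluminium tray, fixed, 310 mm (its x) x 140 mm (its y) x 26 mm high, walls and floor 4 mm thick. Origin at the centre of its underside, on the counter. It stands on the robot's left or right. The stick fits in it only lengthwise.
- holder: red ticket holder, about 120 g: base 60 (its x) x 90 (its y) x 6 mm, thin stem (10 mm dia) with a steel ball 26 mm in diameter on top, ball centre 36 mm above the underside. Origin at the centre of the underside, z up through the ball. At first flat on the counter, across from the tray. Pinched by the ball, the plate can pivot about the line through the fingers when pressed on a surface.
- face: white sprung face of the stand, 115 (its x, up the slope) x 170 (its y, level) x 8 mm, red outline 76 x 110 mm inside. Origin: centre of its upper surface, 50 to 75 mm above the counter; z the outward normal. Rises away from the robot at 11 to 29 degrees, different each time, slope stiffly clamped. Pressed along the normal it gives way from 3 N, 1.5 N per mm, to a stop at 10 mm (18 N).
- stand: steel ticket stand, fixed: base 190 mm (x) x 235 mm (y) x 10 mm, with two upright cheeks along its x at y = +-108 mm, each 170 mm long, 15 mm thick, tops 105 mm above the counter; 202 mm free between them, the sloped face lies between. Origin at the centre of the underside, x pointing away from the robot, up the slope.
- donut_a: glazed orange-brown doughnut, 87 mm across, 33 mm high, bystander. Origin at the centre of its underside.
- donut_b: chocolate doughnut, 87 mm across, 33 mm high, bystander. Origin at the centre of its underside.
- shaker: glass shaker with steel cap, 60 mm across, 120 mm high, bystander. Origin at the centre of its underside.
- cup: white paper cup, 80 mm across, 95 mm high, bystander. Origin at the centre of its underside.
- spatula: spatula lying on the counter, bystander. Lies along its x, handle to -x.
Mind the look-alikes: they are no part of the job. Several things look just like the holder: the one meant starts farthest to the robot's right.

How it is judged:
By the outcome, as a careful person would: the job done as asked, in the order asked, and still so for the second after the job is handed in, while the arm keeps its last pose, push and grip.
It also fails if it takes over 66 s, if anything falls off the work surface, if the arm or the gripper's body presses on something with over 40 N, if the wrist force passes 120 N, or if a joint passes its speed limit or range.

## Robot

A 7-joint arm with a two-finger parallel gripper is mounted at the origin on the work surface. World frame = base frame: x ahead of the robot, y to its left, z up, the work surface at z = 0. Lengths are in m, angles in rad, forces in N, time in s.
With the tool pointing down it reaches from about 0.425 to 0.875 m from the base axis. Payload 4.7 kg.
Tool frame: the origin (TCP) lies on the front face of the gripper's body, between the roots of the fingers; the fingertips stand 73 mm ahead of it and the grasp point (between the pads) lies 54 mm ahead of it (arm.grip_depth is the distance from the TCP to the grasp point, in m); z points along the fingers, y is the line along which they close (so a half turn about z gives the same grasp; the last joint's range is limited). The gripper opens to 85 mm and grips with 20 to 120 N. Pads are 22 mm wide; open, the fingers measure 114 mm over their backs; the gripper's body (76 mm by 85 mm) begins 54 mm behind the grasp point. The pads swing forward as they close: fully open they stand 13 mm farther back than shut.
Start: joints at [-1.317, 0.321, -0.07, 1.45, 0.023, 1.371, -0.057], TCP at [0.154, 0.631, 0.304] pointing down, gripper open.
Joint ranges: [-2.86, 2.86], [-0.3, 2.09], [-1.38, 1.24], [0.06, 2.45], [-1.56, 4.7], [0.09, 2.05], [-2.69, 2.69]. Speed limits (rad/s): [2.57, 2.57, 3.14, 3.14, 3.14, 3.14, 3.14].

## Interface

Orientations are given as a unit quaternion [w, x, y, z].
In Python, from rig import get_state, cams, arm gives the robot as it stands.
- The arm moves only by the tool pendant, called after "Request:" by a JSON object that holds its "op" and its "data", one argument or row to a line. Schema: {"type":"object","properties":{"plan":{"type":"array","items":{"type":"array","items":{"type":"number"},"minItems":5,"maxItems":5},"minItems":1,"maxItems":8},"grip_force":{"type":"number"},"only":{"type":"string"},"quiet":{"type":"boolean"},"lines":{"type":"string"}},"required":["plan"],"additionalProperties":false}. plan is a list of rows, 1 to 8 of them, each of 5 numbers: the opening from 0.0 (shut) to 1.0 (fully open), then dx, dy, dz in fractions of the full range, 1 being 0.4 m, then a turn about the tool's z in a scale on which 1.0 is pi/2 rad; each row is the pose to reach, as a shift and turn from the pose commanded when the call began, along the tool's axes at that moment; what a row does not reach only later rows make up. A row lasts 1/10 s, in which the tool goes at most 0.05 m and 0.15 rad, less where a joint would pass 70% of its speed; a pose out of reach is approached as far as the arm can. The fingers move at their own pace and stop on an object; grip_force is the grip in N (left out, the last holds). Time passes only in rows, so rows that do not move let the fingers close. The tool returns the time, the measured TCP pose, the force, the opening and the grip force at its end. only (a regular expression) keeps the lines of the reply that match it, lines (a string "A,B") keeps lines A to B, and quiet returns only ok. No shift or turn number may pass 1 either way. Input that does not fit is refused with a message, and nothing moves.
- get_state(): the state, without advancing time (a new reading comes with each control period).
- cams.camera(name): name is "side" or "top"; returns (picture, depth): 480x640x3 uint8, blue, green, red; 480x640 float32, m along the optical axis (not along the pixel's ray), 0 where there is no reading.
- cams.calibration(name): a dict with "mtx" (3x3 intrinsics, pixels), "rvec" (rotation vector, rad) and "tvec" (3), from world to camera coordinates, as OpenCV has them. Camera axes: x right, y down, z forward; pixel columns grow to the right and rows downward; lengths in m; the calibration is good to about 2 mm. A picture is of the moment at which its call begins. calibration takes no time and is no camera call.
- arm.close_job(): hands the job in; it is judged then, once.
The state is a dict: "time": time; "q": joint angles; "dq": joint speeds; "joint_efforts": joint torques, N m; "ee_pos": TCP position; "tool_rot": TCP orientation; "wrist_force": force on the tool from outside, world axes, zero at the start; "torque": the same for the moment, N m; "finger_gap": opening from 0.0 (shut) to 1.0 (fully open); "finger_force": force on a finger pad.
Only numpy, scipy, OpenCV 4.12 (cv2) and the standard library are available. Lean on these libraries where they do the work, as an engineer would, in place of code of your own. Each camera call takes 0.05 s, during which the arm holds its last target. There are 200 camera calls.

## Working session

There is one attempt and no reset: what is moved stays moved. The work goes in short steps, Python scripts to look and compute and a tool call to move; the robot and the scene stay as the last step left them, time stands still between calls to the robot, and variables do not carry over. Pictures are saved under pics/ and viewed, at most 10 in all, crops included, and the job is handed in when it is done.

```bash
ls; mkdir -p pics
```

Run:
```python
from rig import get_state,cams,arm
import cv2,numpy as np
for n in ("top","side"):
    p,d=cams.camera(n); cv2.imwrite(f"pics/{n}0.png",p); np.savez(f"pics/{n}0.npz",p=p,d=d)
    c=cams.calibration(n); print(n,c)
s=get_state(); print(s)
```

```text
pics
top {'mtx': array([[533.81514191,   0.        , 324.19173938],
       [  0.        , 533.81514191, 242.58964746],
       [  0.        ,   0.        ,   1.        ]]), 'rvec': array([ 2.11859263, -2.14868791,  0.18868675]), 'tvec': array([0.08773401, 0.57713245, 1.10353105])}
side {'mtx': array([[438.07987341,   0.        , 319.55051232],
       [  0.        , 438.07987341, 237.07204682],
       [  0.        ,   0.        ,   1.        ]]), 'rvec': array([ 2.22673025, -0.61935111,  0.2629272 ]), 'tvec': array([-0.41957577,  0.31335446,  0.9572129 ])}
{'time': 0.1, 'q': array([-1.31686537,  0.32176188, -0.07008662,  1.45152247,  0.02257844,
        1.37080242, -0.05688368]), 'dq': array([ 0.00064576, -0.00127506,  0.00045618, -0.00285256,  0.00100463,
        0.00077937,  0.00067532]), 'joint_efforts': array([-4.53418916e-04, -4.94875252e+01, -3.84376422e-01, -3.15211344e+01,
        1.28823094e-02,  7.44636316e-03,  7.75782553e-06]), 'ee_pos': array([0.15435064, 0.63105277, 0.30293965]), 'tool_rot': array([-6.72856350e-05,  1.19607900e-01,  9.92820841e-01, -8.51073125e-04]), 'wrist_force': array([ 0.00284093, -1.1058708 , -0.5496098 ]), 'torque': array([0.02380434, 0.01120059, 0.01813437]), 'finger_force': 0.0, 'finger_gap': 1.0030564977815657}
```

View pics/top0.png

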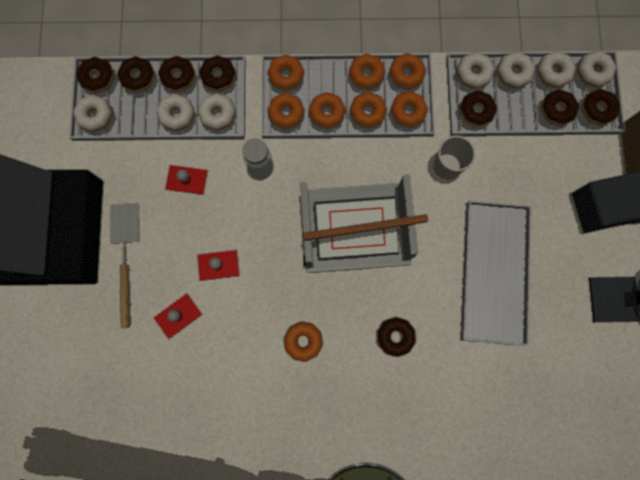

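View pics/side0.png

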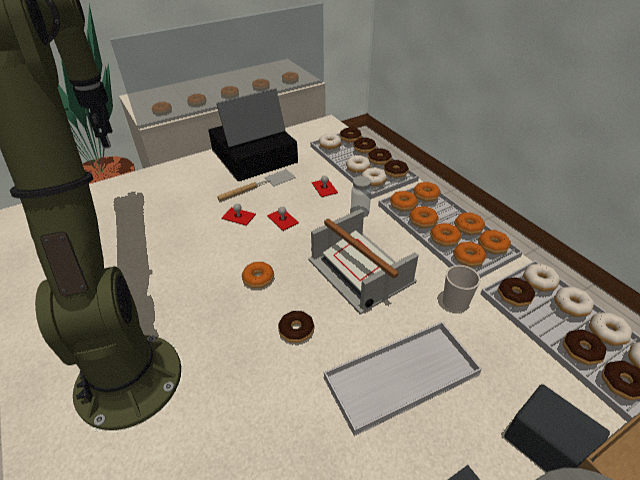

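Top view, candidates for the holder: red plates at (187,180), (218,265) and (178,315). They all lie on the robot's left, across from the tray at (495,273). The one farthest to the robot's right is the plate at (218,265) with its ball at (215,264). The stick runs from (305,236) to (427,218), and the red outline is at about (357,228). The side view agrees. Next I measure and crop.

Create h.py:
```python
import numpy as np, cv2
from rig import get_state,cams,arm
from scipy.spatial.transform import Rotation as R
def cloud(n,d):
    c=cams.calibration(n); K=c["mtx"]; Rm=cv2.Rodrigues(c["rvec"])[0]; t=np.ravel(c["tvec"])
    v,u=np.mgrid[:480,:640]
    P=np.stack([(u-K[0,2])/K[0,0]*d,(v-K[1,2])/K[1,1]*d,d],-1)
    return (P-t)@Rm
def snap(n):
    p,d=cams.camera(n); return p,cloud(n,d)
def rect(pts): # xy points -> centre, size, angle of long side
    (c,s,a)=cv2.minAreaRect(pts.astype(np.float32)*1000)
    if s[0]<s[1]: s=s[::-1]; a+=90
    return np.array(c)/1000,np.array(s)/1000,(a+90)%180-90
def pose():
    s=get_state(); q=s["tool_rot"]; return s["ee_pos"],R.from_quat([q[1],q[2],q[3],q[0]])
def to(target,yaw=None): # world TCP target; yaw (rad) wanted for tool y axis (mod pi)
    p,r=pose(); print("shift",(r.inv().apply(np.array(target)-p)).round(4),end=" ")
    M=r.as_matrix(); cur=np.arctan2(M[1,1],M[0,1])
    if yaw is not None:
        w=(yaw-cur+np.pi/2)%np.pi-np.pi/2
        print("turn(tool z)",round(-w,4),"alt",round(-w+np.pi*np.sign(w),4),end=" ")
    print("q7",get_state()["q"][6].round(3))
```

Run:
```python
from h import *
for n in ("top","side"):
    z=np.load(f"pics/{n}0.npz"); p=z["p"]; P=cloud(n,z["d"]); hsv=cv2.cvtColor(p,cv2.COLOR_BGR2HSV)
    H,S,V=[hsv[...,i].astype(int) for i in range(3)]; Z=P[...,2]; ok=z["d"]>0
    print(n,"counter z",np.median(Z[ok&(abs(Z)<.02)]))
    red=((H<6)|(H>174))&(S>150)&(V>80)&ok
    k,l,st,ce=cv2.connectedComponentsWithStats(red.astype(np.uint8))
    for i in range(1,k):
        if st[i,4]>60:
            pts=P[l==i]; c,s,a=rect(pts[:,:2]); print("red",ce[i].round(),st[i,4],c.round(4),s.round(4),round(a,1),np.median(pts[:,2]).round(4))
    box=(P[...,0]>.3)&(P[...,0]<.8)&(P[...,1]<.3)&(P[...,1]>-.3)&ok
    m=box&(Z>.1)&(Z<.14)&(H>4)&(H<20)&(S>90)
    k,l,st,ce=cv2.connectedComponentsWithStats(m.astype(np.uint8)); i=1+st[1:,4].argmax()
    pts=P[l==i]; c,s,a=rect(pts[:,:2]); print("stick",ce[i].round(),c.round(4),s.round(4),round(a,1),np.percentile(pts[:,2],[5,50,95]).round(4))
    if n=="top":
        # tray rim, cheeks, face
        m=ok&(Z>.018)&(Z<.035)&(P[...,1]<-.08)&(P[...,1]>-.45)&(P[...,0]<.65)&(S<60)
        k,l,st,ce=cv2.connectedComponentsWithStats(m.astype(np.uint8),connectivity=8)
        i=1+st[1:,4].argmax(); pts=P[l==i]; print("tray",ce[i].round(),*[np.round(x,4) for x in rect(pts[:,:2])])
        poly=np.array([[322,208],[393,208],[396,252],[322,252]])
        g=np.zeros((480,640),np.uint8); cv2.fillPoly(g,[poly],1)
        m=(g>0)&ok&(Z>.02)&(Z<.1); pts=P[m]
        for _ in range(4):
            A=np.c_[pts[:,:2],np.ones(len(pts))]; w=np.linalg.lstsq(A,pts[:,2],rcond=None)[0]; r=pts[:,2]-A@w; pts=pts[abs(r)<max(.003,2*r.std())]
        nn=np.array([-w[0],-w[1],1]);nn/=np.linalg.norm(nn); print("face n",nn.round(4),"slope",np.degrees(np.arccos(nn[2])).round(2),len(pts),r.std(), "w",w.round(4))
        for sg,name in ((ok&(Z>.095)&(Z<.109)&box&(S<60),"cheeks"),):
            k,l,st,ce=cv2.connectedComponentsWithStats(sg.astype(np.uint8))
            for i in range(1,k):
                if st[i,4]>40: print(name,ce[i].round(),*[np.round(x,4) for x in rect(P[l==i][:,:2])])
        rm=red&(g>0); print("outline all",*[np.round(x,4) for x in rect(P[rm][:,:2])],P[rm].mean(0).round(4))
        crop=cv2.resize(p[140:350,140:440],None,fx=2.6,fy=2.6,interpolation=cv2.INTER_CUBIC); cv2.imwrite("pics/crop0.png",crop)
p,r=pose(); print(r.as_matrix().round(3))
```

```text
top counter z 0.0004222964957277335
red [187. 180.] 746 [0.7372 0.3936] [0.0872 0.0573] 81.0 0.0062
red [218. 265.] 848 [0.5394 0.3168] [0.0867 0.058 ] -83.3 0.0062
red [178. 316.] 877 [0.4279 0.4032] [0.0883 0.057 ] -53.7 0.0061
stick [365. 227.] [ 0.5983 -0.0037] [0.2576 0.0168] -82.0 [0.116  0.1204 0.1236]
tray [499. 286.] [ 0.5082 -0.2994] [0.2975 0.1421] -5.7021
face n [-0.2194 -0.0168  0.9755] slope 12.71 2350 0.0018016307265331247 w [ 0.2249  0.0173 -0.0844]
cheeks [259. 162.] [0.7481 0.2177] [0.052  0.0227] -76.0064
cheeks [408. 195.] [ 0.6671 -0.0969] [0.0904 0.0156] 3.4923
cheeks [305. 207.] [0.6456 0.1187] [0.1056 0.015 ] 3.4769
cheeks [413. 239.] [ 0.5739 -0.1029] [0.0626 0.0155] 3.318
cheeks [308. 251.] [0.552  0.1129] [0.0462 0.0149] 3.5559
outline all [0. 0.] [0. 0.] 0.0 [nan nan nan]
side counter z 0.0001365298072590992
red [324. 188.] 227 [0.7417 0.3931] [0.094 0.064] 81.3 0.006
red [239. 216.] 299 [0.4329 0.4039] [0.0916 0.0686] -53.3 0.0057
red [283. 220.] 288 [0.5435 0.3154] [0.0895 0.065 ] -85.1 0.0058
red [351. 268.] 61 [0.5847 0.0064] [0.1203 0.0345] -82.3 0.0446
stick [362. 248.] [ 0.6054 -0.0059] [0.259  0.0337] -81.4 [0.1114 0.1201 0.123 ]
[[-0.971  0.237 -0.   ]
 [ 0.237  0.971 -0.002]
 [-0.    -0.002 -1.   ]]<stdin>:30: RuntimeWarning: Mean of empty slice.
  ret = um.true_divide(
```

View pics/crop0.png

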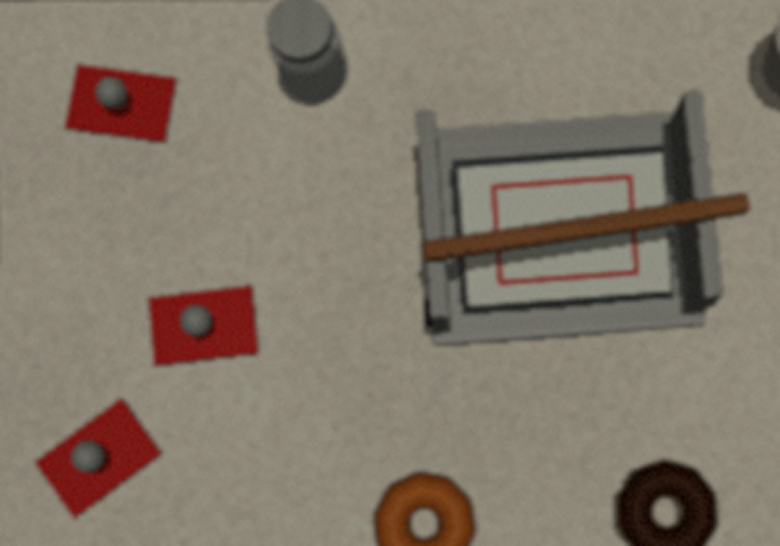

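The crop confirms the choice: plate at crop (203,325), ball at (196,322), clearly nearer the stand than the other two. The stick is alone across the cheeks. I go for the stick first.

Run:
```python
from h import *
to([.600,-.0045,.25],np.radians(8))
c=cams.calibration("top"); K=c["mtx"]; Rm=cv2.Rodrigues(c["rvec"])[0]; t=np.ravel(c["tvec"]); C=-Rm.T@t
for u in [(468,203),(529,206),(526,343),(461,341)]:
    d=Rm.T@np.linalg.inv(K)@[*u,1]; print((C+d*(.026-C[2])/d[2]).round(4))
```

```text
shift [-0.5838 -0.5114  0.0539] turn(tool z) 1.1914 alt -1.9502 q7 -0.057
[ 0.6678 -0.2433  0.026 ]
[ 0.6591 -0.3793  0.026 ]
[ 0.3586 -0.3488  0.026 ]
[ 0.3648 -0.21    0.026 ]
```

Careful with the scale: shifts go in shares of 0.4 m and turns go in shares of pi/2 rad. That gives: -0.288 m is -0.72, -0.256 m is -0.64, 1.19 rad is 0.7576.

Request:
{"op": "pendant", "data": {
  "plan": [
    [0.6, -0.09, -0.08, 0, 0.0955],
    [0.6, -0.18, -0.16, 0, 0.191],
    [0.6, -0.27, -0.24, 0, 0.2865],
    [0.6, -0.36, -0.32, 0, 0.382],
    [0.6, -0.45, -0.4, 0, 0.4775],
    [0.6, -0.54, -0.48, 0, 0.573],
    [0.6, -0.63, -0.56, 0, 0.6685],
    [0.6, -0.72, -0.64, 0, 0.7576]
  ],
  "grip_force": 30
}}

```text
time: 0.9
ee_pos: [0.374, 0.3124, 0.3037]
tool_rot: [-0.0, 0.658, 0.753, -0.0]
wrist_force: [0.1, 0.2, -0.2]
finger_gap: 0.596
finger_force: 0.0
```

```bash
python3 -c "
from h import *
to([.600,-.0045,.25],np.radians(8))"
```

```text
shift [-0.3444  0.1812  0.0536] turn(tool z) -0.0045 alt 3.1371 q7 -0.622
```

To row units: -0.344 m is -0.86, -0.301 m is -0.7525.

Request:
{"op": "pendant", "data": {
  "plan": [
    [0.6, -0.1075, 0.0575, 0.015, 0],
    [0.6, -0.215, 0.115, 0.03, 0],
    [0.6, -0.3225, 0.17, 0.045, 0],
    [0.6, -0.43, 0.2275, 0.0675, 0],
    [0.6, -0.5375, 0.285, 0.085, 0],
    [0.6, -0.645, 0.3425, 0.1025, 0],
    [0.6, -0.7525, 0.3975, 0.12, 0],
    [0.6, -0.86, 0.4525, 0.135, 0]
  ]
}}

```text
time: 1.7
ee_pos: [0.6015, -0.0023, 0.2493]
tool_rot: [-0.0, 0.655, 0.755, -0.0]
wrist_force: [0.4, 1.0, -0.1]
finger_gap: 0.602
finger_force: 0.0
```

Request:
{"op": "pendant", "data": {
  "plan": [
    [0.6, 0, 0, 0, 0],
    [0.6, 0, 0, 0, 0]
  ]
}}

```text
time: 1.9
ee_pos: [0.6008, -0.0023, 0.2489]
tool_rot: [-0.0, 0.657, 0.754, -0.001]
wrist_force: [-0.6, 0.4, -0.0]
finger_gap: 0.597
finger_force: 0.0
```

Run:
```python
from h import *
p,P=snap("side"); cv2.imwrite("pics/side1.png",p[150:350,260:480].repeat(3,0).repeat(3,1))
hsv=cv2.cvtColor(p,cv2.COLOR_BGR2HSV); H,S=hsv[...,0],hsv[...,1]
m=(P[...,2]>.1)&(P[...,2]<.13)&(H>4)&(H<20)&(S>90)&(abs(P[...,1])<.2)&(P[...,0]>.4); m=m&(P[...,2]>.1185)
c,s,a=rect(P[m][:,:2]); print("stick top",c,s,a)
to([c[0],c[1],.165],np.radians(a+90))
```

```text
stick top [ 0.59833759 -0.0071653 ] [0.25734546 0.01930545] -82.1790509223938
shift [-0.0064 -0.003   0.0843] turn(tool z) 0.0042 alt -3.1374 q7 0.232
```

To row units: 0.084 m is 0.21, 0.06 m is 0.15.

Request:
{"op": "pendant", "data": {
  "plan": [
    [0.6, -0.005, -0.005, 0.075, 0],
    [0.6, -0.0075, -0.005, 0.15, 0],
    [0.6, -0.0075, -0.005, 0.21, 0],
    [0.6, -0.0075, -0.005, 0.21, 0],
    [0, -0.0075, -0.005, 0.21, 0],
    [0, -0.0075, -0.005, 0.21, 0],
    [0, -0.0075, -0.005, 0.21, 0],
    [0, -0.0075, -0.005, 0.21, 0]
  ],
  "grip_force": 40
}}

```text
time: 2.75
ee_pos: [0.6004, -0.0036, 0.168]
tool_rot: [0.001, 0.655, 0.755, 0.002]
wrist_force: [-1.2, 1.4, 7.1]
finger_gap: 0.175
finger_force: 41.1
```

Request:
{"op": "pendant", "data": {
  "plan": [
    [0, 0, 0, 0, 0],
    [0, 0, 0, 0, 0],
    [0, 0, -0.05, 0, 0],
    [0, 0, 0, -0.1, 0],
    [0, 0, 0, -0.175, 0],
    [0, 0, 0, -0.25, 0]
  ]
}}

```text
time: 3.35
ee_pos: [0.5993, -0.0041, 0.2673]
tool_rot: [0.0, 0.656, 0.755, 0.0]
wrist_force: [1.0, -0.2, -0.4]
finger_gap: 0.179
finger_force: 40.1
```

Run:
```python
from h import *
p,P=snap("side"); cv2.imwrite("pics/side2.png",p)
hsv=cv2.cvtColor(p,cv2.COLOR_BGR2HSV); H,S=hsv[...,0],hsv[...,1]
m=(P[...,2]>.17)&(P[...,2]<.26)&(H>4)&(H<20)&(S>90)&(abs(P[...,1])<.2)&(P[...,0]>.4)&(P[...,0]<.75)
k,l,st,ce=cv2.connectedComponentsWithStats(m.astype(np.uint8))
pts=P[m]; print(len(pts),rect(pts[:,:2]),np.percentile(pts[:,2],[1,50,99]))
A=np.polyfit(pts[:,1],pts[:,2],1);print("tilt",A, pts[:,1].min(),pts[:,1].max())
to([.5126,-.2953,.267],np.radians(84)); print(pose()[0])
# tray precise from side rim
m=(P[...,2]>.02)&(P[...,2]<.03)&(P[...,1]<-.17)&(P[...,1]>-.42)&(P[...,0]<.70)&(P[...,0]>.33)&(S<60)
k,l,st,ce=cv2.connectedComponentsWithStats(m.astype(np.uint8),connectivity=8)
i=1+st[1:,4].argmax(); print("tray",rect(P[l==i][:,:2]))
```

```text
518 (array([ 0.58635132, -0.01255811]), array([0.25776086, 0.06010451]), -78.12491035461426) [0.20857829 0.21912499 0.22340027]
tilt [-0.00055987  0.21812792] -0.13658716285744085 0.11906720927514614
shift [-0.2754 -0.129   0.0048] turn(tool z) -1.3255 alt 1.8161 q7 0.23
[ 0.60165209 -0.0045197   0.27293212]
tray (array([ 0.51577991, -0.30176465]), array([0.31171881, 0.14224507]), -5.939949035644531)
```

View pics/side2.png

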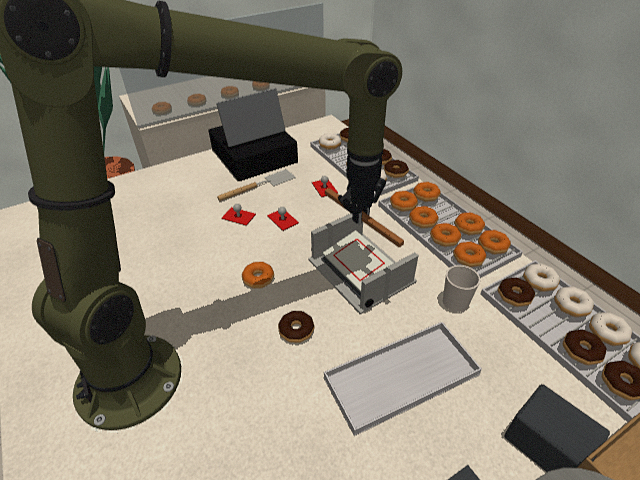

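The stick hangs level in the fingers at (385,225), and the tray at (403,377) is empty. Now I carry it over.

To row units: -0.275 m is -0.6875, -0.129 m is -0.3225, -1.2 rad is -0.7639.

Request:
{"op": "pendant", "data": {
  "plan": [
    [0, -0.0875, -0.04, 0, -0.0955],
    [0, -0.175, -0.08, 0, -0.191],
    [0, -0.2625, -0.12, 0, -0.2865],
    [0, -0.35, -0.16, 0, -0.382],
    [0, -0.4375, -0.2, 0, -0.4775],
    [0, -0.525, -0.24, 0, -0.573],
    [0, -0.6125, -0.28, 0, -0.6685],
    [0, -0.6875, -0.3225, 0, -0.7639]
  ]
}}

```text
time: 4.2
ee_pos: [0.5095, -0.2964, 0.2661]
tool_rot: [0.0, 0.113, 0.994, -0.0]
wrist_force: [0.5, 0.0, -0.5]
finger_gap: 0.178
finger_force: 40.1
```

Request:
{"op": "pendant", "data": {
  "plan": [
    [0, 0, 0, 0, -0.0796],
    [0, 0, 0, 0, -0.0796],
    [0, 0, 0, 0, -0.0796]
  ]
}}

```text
time: 4.5
ee_pos: [0.5107, -0.2937, 0.2659]
tool_rot: [0.0, 0.055, 0.998, 0.0]
wrist_force: [0.2, 0.4, -0.2]
finger_gap: 0.179
finger_force: 40.1
```

Run:
```python
from h import *
p,P=snap("side")
hsv=cv2.cvtColor(p,cv2.COLOR_BGR2HSV); H,S=hsv[...,0],hsv[...,1]
m=(P[...,2]>.16)&(P[...,2]<.26)&(H>4)&(H<20)&(S>90)&(P[...,1]<-.2)&(P[...,0]>.3)&(P[...,0]<.75)
pts=P[m]; print(len(pts),rect(pts[:,:2]),np.percentile(pts[:,2],[1,50,99]))
print(pose()[0]); to([.514,-.299,.1],np.radians(84))
```

```text
980 (array([ 0.51323181, -0.30117014]), array([0.25990564, 0.02955315]), -6.356849670410156) [0.20784529 0.21820988 0.22125815]
[ 0.51087457 -0.29334904  0.26583473]
shift [-0.0037 -0.0054  0.1658] turn(tool z) -0.0036 alt 3.138 q7 2.06
```

To row units: 0.187 m is 0.4675, 0.18 m is 0.45.

Request:
{"op": "pendant", "data": {
  "plan": [
    [0, -0.0075, -0.0075, 0.1, 0],
    [0, -0.0075, -0.0075, 0.2, 0],
    [0, -0.0075, -0.0075, 0.3, 0],
    [0, -0.0075, -0.0075, 0.375, 0],
    [0, -0.0075, -0.0075, 0.425, 0],
    [0, -0.0075, -0.0075, 0.45, 0],
    [0, -0.0075, -0.0075, 0.4675, 0],
    [0, -0.0075, -0.0075, 0.4675, 0]
  ]
}}

```text
time: 5.35
ee_pos: [0.5133, -0.2972, 0.0788]
tool_rot: [-0.0, 0.054, 0.999, 0.0]
wrist_force: [0.4, -0.3, -0.2]
finger_gap: 0.181
finger_force: 40.1
```

Request:
{"op": "pendant", "data": {
  "plan": [
    [0, 0, 0, 0, 0],
    [0.35, 0, 0, 0, 0],
    [0.35, 0, 0, 0, 0],
    [0.35, 0, 0, 0, 0],
    [0.35, 0, 0, -0.05, 0],
    [0.35, 0, 0, -0.15, 0],
    [0.5, 0, 0, -0.275, 0],
    [0.5, 0, 0, -0.375, 0]
  ],
  "grip_force": 25
}}

```text
time: 6.15
ee_pos: [0.513, -0.2982, 0.2317]
tool_rot: [0.001, 0.054, 0.999, -0.0]
wrist_force: [1.5, -0.1, -0.3]
finger_gap: 0.498
finger_force: 0.0
```

Run:
```python
from h import *
p,P=snap("side"); cv2.imwrite("pics/side3.png",p[250:450,250:500].repeat(3,0).repeat(3,1))
hsv=cv2.cvtColor(p,cv2.COLOR_BGR2HSV); H,S=hsv[...,0],hsv[...,1]
m=(P[...,2]>.005)&(P[...,2]<.05)&(H>4)&(H<20)&(S>90)&(P[...,1]<-.2)&(P[...,0]>.3)&(P[...,0]<.75)&(P[...,1]>-.4)
pts=P[m]; print(len(pts),rect(pts[:,:2]),np.percentile(pts[:,2],[1,50,99]))
```

```text
958 (array([ 0.51808087, -0.29621973]), array([0.26057425, 0.02392646]), -5.8182525634765625) [0.00812285 0.01932047 0.02336271]
```

View pics/side3.png

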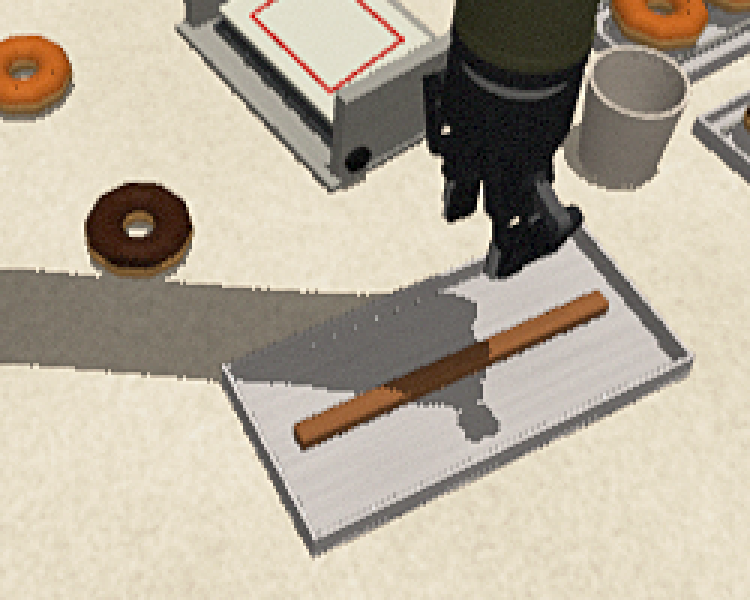

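The stick lies flat inside the tray, from crop (305,435) to (603,303), and has been released. Next I measure the face and the holder.

Run:
```python
from h import *
from scipy.optimize import least_squares
F=[]
for n in ("top","side"):
    p,P=snap(n); hsv=cv2.cvtColor(p,cv2.COLOR_BGR2HSV); H,S,V=[hsv[...,i].astype(int) for i in range(3)]; Z=P[...,2]
    red=((H<8)|(H>172))&(S>70)
    near=(abs(P[...,0]-.605)<.1)&(abs(P[...,1])<.12)&(Z>.025)&(Z<.11)
    m=near&((S<60)&(V>110)|red)
    # restrict to around outline hull
    rm=red&near; hull=cv2.convexHull(np.argwhere(rm)[:,::-1].astype(np.int32)); g=np.zeros(m.shape,np.uint8); cv2.fillConvexPoly(g,hull,1)
    pts=P[(g>0)&near]
    for _ in range(6):
        A=np.c_[pts[:,:2],np.ones(len(pts))]; w=np.linalg.lstsq(A,pts[:,2],rcond=None)[0]; r=pts[:,2]-A@w; pts=pts[abs(r)<max(.002,2*r.std())]
    nn=np.array([-w[0],-w[1],1]);nn/=np.linalg.norm(nn)
    ey=np.cross(nn,[1,0,0]);  # level axis
    ey=np.cross([0,0,1],[w[0],w[1],0]);ey/=np.linalg.norm(ey); ex=np.cross(ey,nn)
    hp=P[g>0]; hp=hp[abs(hp[:,2]-hp[:,:2]@w[:2]-w[2])<.004]
    o=pts.mean(0); 
    c,s,a=rect(np.c_[(hp-o)@ex,(hp-o)@ey]); ctr=o+ex*c[0]+ey*c[1]
    print(n,"n",nn.round(4),"slope",np.degrees(np.arccos(nn[2])).round(2),"levelyaw",np.degrees(np.arctan2(-ey[0],ey[1])).round(2),len(pts),r.std().round(4))
    c2,s2,a2=rect(hp[:,:2]); print("  outline ctr",ctr.round(4),"z on plane",(ctr[:2]@w[:2]+w[2]).round(4),s.round(4),"ang in plane",round(a,2),"ang in world xy",round(a2,2))
    # holder
    hb=(abs(P[...,0]-.541)<.07)&(abs(P[...,1]-.316)<.06)
    pl=hb&red&(Z<.012)&(S>140); c,s,a=rect(P[pl][:,:2]); print("  holder plate",c.round(4),s.round(4),round(a,2))
    b=P[hb&(Z>.033)&(Z<.055)]; q=least_squares(lambda q:np.linalg.norm(b-[q[0],q[1],.036],axis=1)-.013,[c[0],c[1]],loss="soft_l1",f_scale=.002).x; print("  ball",q.round(4),len(b),b[:,2].max().round(4))
    cv2.imwrite(f"pics/{n}4.png",p)
to([.541,.316,.26],np.radians(96))
```

```text
top n [-0.2197 -0.0167  0.9754] slope 12.73 levelyaw 4.35 1932 0.0018
  outline ctr [0.6091 0.0083 0.0525] z on plane 0.0525 [0.1205 0.0867] ang in plane 89.11 ang in world xy -86.41
  holder plate [0.5394 0.3172] [0.0876 0.0576] -84.06
  ball [0.5397 0.3169] 113 0.052
side n [-0.224  -0.0121  0.9745] slope 12.97 levelyaw 3.08 1040 0.0014
  outline ctr [0.6122 0.0076 0.0533] z on plane 0.0533 [0.1254 0.0871] ang in plane -89.49 ang in world xy -86.37
  holder plate [0.544  0.3191] [0.1023 0.0662] -83.77
  ball [0.5419 0.3146] 51 0.0503
shift [ 0.0395  0.6142 -0.0284] turn(tool z) -0.2125 alt 2.9291 q7 2.087
```

To row units: 0.36 m is 0.9, 0.09 m is 0.225, -0.2125 rad is -0.1353.

Request:
{"op": "pendant", "data": {
  "plan": [
    [0.6, 0.0075, 0.1125, -0.07, -0.0637],
    [0.6, 0.015, 0.225, -0.07, -0.1273],
    [0.6, 0.0225, 0.3375, -0.07, -0.1353],
    [0.6, 0.03, 0.45, -0.07, -0.1353],
    [0.6, 0.0375, 0.5625, -0.07, -0.1353],
    [0.6, 0.045, 0.675, -0.07, -0.1353],
    [0.6, 0.0525, 0.7875, -0.07, -0.1353],
    [0.6, 0.06, 0.9, -0.07, -0.1353]
  ],
  "grip_force": 25
}}

```text
time: 7.1
ee_pos: [0.5268, 0.0645, 0.2556]
tool_rot: [-0.001, -0.052, 0.999, -0.0]
wrist_force: [0.6, -1.2, 0.5]
finger_gap: 0.601
finger_force: 0.0
```

```bash
python3 -c "
from h import *
to([.541,.316,.16],np.radians(96))"
```

```text
shift [-0.0407  0.2486  0.0956] turn(tool z) 0.0003 alt -3.1413 q7 1.535
```

To row units: 0.249 m is 0.6225, 0.208 m is 0.52.

Request:
{"op": "pendant", "data": {
  "plan": [
    [0.6, -0.0175, 0.105, 0, 0],
    [0.6, -0.035, 0.2075, 0, 0],
    [0.6, -0.05, 0.31, 0, 0],
    [0.6, -0.0675, 0.415, 0.05, 0],
    [0.6, -0.085, 0.52, 0.125, 0],
    [0.6, -0.1025, 0.6225, 0.2, 0],
    [0.6, -0.1025, 0.6225, 0.24, 0],
    [0.6, -0.1025, 0.6225, 0.24, 0]
  ]
}}

```text
time: 7.9
ee_pos: [0.5392, 0.3151, 0.1556]
tool_rot: [-0.004, -0.054, 0.999, -0.002]
wrist_force: [-0.3, 0.6, 0.4]
finger_gap: 0.601
finger_force: 0.0
```

Run:
```python
from h import *
from scipy.optimize import least_squares
to([.541,.316,.090],np.radians(96))
p,P=snap("side"); cv2.imwrite("pics/side5.png",p[130:260,190:350].repeat(4,0).repeat(4,1))
Z=P[...,2]; hb=(abs(P[...,0]-.541)<.03)&(abs(P[...,1]-.316)<.03)
b=P[hb&(Z>.03)&(Z<.053)]
print(len(b), b.mean(0) if len(b) else 0)
```

```text
shift [-0.0024  0.001   0.0656] turn(tool z) 0.0035 alt -3.1381 q7 1.166
53 [0.53905844 0.30985638 0.04208168]
```

View pics/side5.png

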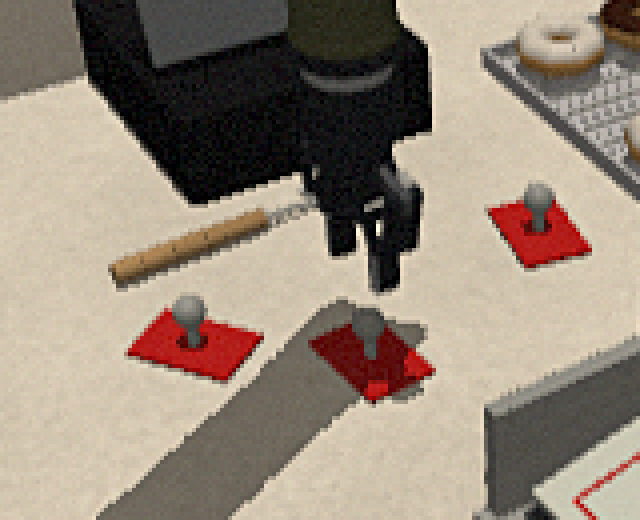

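The fingers straddle the chosen holder, whose ball is at crop (371,325). The other two stand apart at crop (190,310) and (538,195). Descend and pinch.

To row units: 0.065 m is 0.1625, 0.055 m is 0.1375.

Request:
{"op": "pendant", "data": {
  "plan": [
    [0.6, -0.005, 0.0025, 0.075, 0],
    [0.6, -0.005, 0.0025, 0.1375, 0],
    [0.6, -0.005, 0.0025, 0.1625, 0],
    [0.6, -0.005, 0.0025, 0.1625, 0],
    [0, -0.005, 0.0025, 0.1625, 0],
    [0, -0.005, 0.0025, 0.1625, 0],
    [0, -0.005, 0.0025, 0.1625, 0],
    [0, -0.005, 0.0025, 0.1625, 0]
  ],
  "grip_force": 40
}}

```text
time: 8.75
ee_pos: [0.5456, 0.3162, 0.0982]
tool_rot: [0.002, -0.052, 0.999, 0.001]
wrist_force: [-0.3, -0.5, 5.9]
finger_gap: 0.272
finger_force: 39.1
```

Request:
{"op": "pendant", "data": {
  "plan": [
    [0, 0, 0, 0, 0],
    [0, 0, 0, -0.05, 0],
    [0, 0, 0, -0.15, 0],
    [0, 0, 0, -0.25, 0],
    [0, 0, 0, -0.325, 0],
    [0, 0, 0, -0.325, 0]
  ]
}}

```text
time: 9.35
ee_pos: [0.5465, 0.3172, 0.232]
tool_rot: [0.004, -0.052, 0.999, 0.003]
wrist_force: [0.3, 0.0, -0.7]
finger_gap: 0.273
finger_force: 39.5
```

Run:
```python
from h import *
p,P=snap("side"); cv2.imwrite("pics/side6.png",p[100:230,190:350].repeat(4,0).repeat(4,1))
print(pose()[0],get_state()["wrist_force"])
th=np.radians(12.85); n=np.array([-np.sin(th)*np.cos(.063),-np.sin(th)*np.sin(.063),np.cos(th)])
f=np.array([.6105,.008,.053]); b=f+n*.036; print("ball target",b, "n",n)
to([b[0]+n[0]*.04,b[1]+n[1]*.04,.26],np.radians(93.6))
```

```text
[0.54534535 0.31659355 0.22897787] [-0.63122063 -0.01925093 -0.82370734]
ball target [0.60250951 0.00749593 0.0880984 ] n [-0.22195819 -0.0140019   0.97495565]
shift [-0.0157 -0.3129 -0.0318] turn(tool z) 0.0423 alt -3.0993 q7 1.157
```

View pics/side6.png

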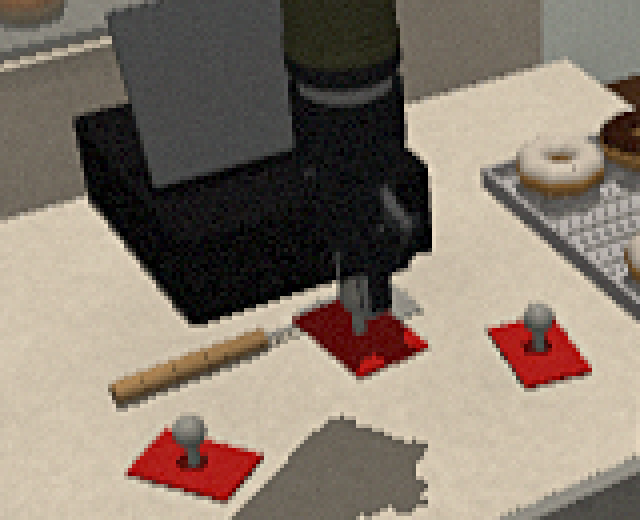

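The holder hangs from its ball at crop (355,290), plate level, lifted off the counter, with the others untouched. Carry it over the face.

To row units: -0.313 m is -0.7825, -0.273 m is -0.6825, 0.042 rad is 0.0267.

Request:
{"op": "pendant", "data": {
  "plan": [
    [0, -0.005, -0.0975, -0.075, 0.0127],
    [0, -0.01, -0.195, -0.075, 0.0267],
    [0, -0.015, -0.2925, -0.075, 0.0267],
    [0, -0.02, -0.39, -0.075, 0.0267],
    [0, -0.025, -0.4875, -0.075, 0.0267],
    [0, -0.03, -0.585, -0.075, 0.0267],
    [0, -0.035, -0.6825, -0.075, 0.0267],
    [0, -0.04, -0.7825, -0.075, 0.0267]
  ]
}}

```text
time: 10.2
ee_pos: [0.5921, 0.005, 0.2541]
tool_rot: [-0.001, -0.032, 0.999, 0.0]
wrist_force: [0.8, -0.8, -0.6]
finger_gap: 0.271
finger_force: 39.6
```

Request:
{"op": "pendant", "data": {
  "plan": [
    [0, 0, 0, 0, 0],
    [0, 0, 0, 0, 0],
    [0, 0, 0, 0, 0]
  ]
}}

```text
time: 10.5
ee_pos: [0.5924, 0.0079, 0.2547]
tool_rot: [-0.001, -0.032, 0.999, 0.0]
wrist_force: [-0.8, 0.3, -1.5]
finger_gap: 0.273
finger_force: 39.6
```

Create meas.py:
```python
from h import *
q=[]
for n in ("side","top","side"):
    p,P=snap(n); q.append(pose()[0]); hsv=cv2.cvtColor(p,cv2.COLOR_BGR2HSV); H,S=hsv[...,0].astype(int),hsv[...,1]
    red=((H<8)|(H>172))&(S>110)&(abs(P[...,0]-.605)<.1)&(abs(P[...,1])<.1)
    k,l,st,ce=cv2.connectedComponentsWithStats(red.astype(np.uint8)); i=1+st[1:,4].argmax(); pts=P[l==i]
    A=np.c_[pts[:,:2]-pts[:,:2].mean(0),np.ones(len(pts))]; w=np.linalg.lstsq(A,pts[:,2],rcond=None)[0]; r=pts[:,2]-A@w; pts=pts[abs(r)<.004]
    c,s,a=rect(pts[:,:2]); zc=w[2]+w[:2]@(c-pts[:,:2].mean(0)); print(n,"plate",len(pts),c.round(4),s.round(4),round(a,2),"z",zc.round(4),"grad",w[:2].round(3))
    cv2.imwrite(f"pics/m_{n}_{get_state()['time']:.2f}.png",p)
print("tcp",np.mean(q,0).round(4),get_state()["wrist_force"].round(2)); 
M=pose()[1].as_matrix(); print("tool y yaw",np.degrees(np.arctan2(M[1,1],M[0,1])).round(2))
```

```bash
python3 meas.py; ls pics
```

```text
side plate 45 [ 0.5622 -0.0016] [0.0751 0.0104] -85.14 z 0.1349 grad [-0.763 -0.137]
top plate 115 [0.5737 0.0394] [0.0381 0.0197] -1.25 z 0.1677 grad [0.135 0.275]
side plate 45 [0.5584 0.0011] [0.0808 0.009 ] -81.97 z 0.1382 grad [-0.756 -0.133]
tcp [0.5926 0.0082 0.2552] [ 0.63 -0.01 -1.87]
tool y yaw 93.77
crop0.png
m_side_10.55.png
m_side_10.65.png
m_top_10.60.png
side0.npz
side0.png
side1.png
side2.png
side3.png
side4.png
side5.png
side6.png
top0.npz
top0.png
top4.png
```

```bash
python3 -c "
import cv2
a=cv2.imread('pics/m_side_10.65.png')[170:320,280:430]; b=cv2.imread('pics/m_top_10.60.png')[150:300,280:430]
cv2.imwrite('pics/m1.png',cv2.resize(cv2.hconcat([a,b]),(800,400),interpolation=cv2.INTER_CUBIC))"
```

```text
(no output)
```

View pics/m1.png

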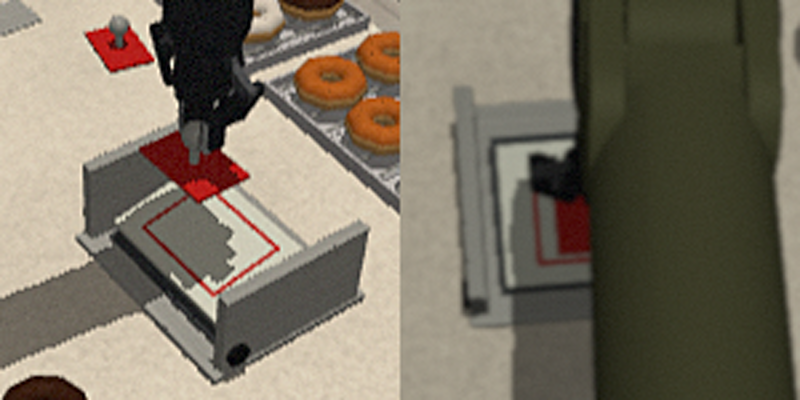

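Create meas.py:
```python
from h import *
import sys
zmin=float(sys.argv[1]); q=[]; B=[]
for n in ("side","side","side"):
    p,P=snap(n); s=get_state(); q.append(s["ee_pos"]); hsv=cv2.cvtColor(p,cv2.COLOR_BGR2HSV); H,S=hsv[...,0].astype(int),hsv[...,1]
    red=((H<8)|(H>172))&(S>110)&(abs(P[...,0]-.605)<.1)&(abs(P[...,1])<.1)&(P[...,2]>zmin)
    red=cv2.morphologyEx(red.astype(np.uint8),cv2.MORPH_OPEN,np.ones((2,2),np.uint8))>0
    B.append(P[red])
pts=np.vstack(B)
for _ in range(5):
    m=pts[:,:2].mean(0); A=np.c_[pts[:,:2]-m,np.ones(len(pts))]; w=np.linalg.lstsq(A,pts[:,2],rcond=None)[0]; r=pts[:,2]-A@w; pts=pts[abs(r)<max(.002,2.2*r.std())]
c,s_,a=rect(pts[:,:2]); zc=w[2]+w[:2]@(c-m); t=np.mean(q,0)
print("plate top",len(pts),c.round(4),s_.round(4),round(a,2),"z",zc.round(4),"grad",w[:2].round(3),r.std().round(4))
print("tcp",t.round(4),"plate-tcp",(np.r_[c,zc]-t).round(4),"F",s["wrist_force"].round(2),"gap",s["finger_gap"])
cv2.imwrite(f"pics/m_{s['time']:.2f}.png",p)
```

```bash
python3 meas.py 0.13
```

```text
plate top 1360 [0.5882 0.0034] [0.0879 0.0626] -86.26 z 0.1635 grad [ 0.    -0.001] 0.0013
tcp [0.5929 0.0075 0.2558] plate-tcp [-0.0047 -0.0041 -0.0923] F [-0.21 -0.23 -1.06] gap 0.27192735317979705
```

The left half shows the holder level above the face, plate around crop (195,165). The right half shows that the arm hides it from the top camera, so I use the side camera only. Lower to about 20 mm before contact, on the normal line.

To row units: 0.08 m is 0.2, 0.075 m is 0.1875.

Request:
{"op": "pendant", "data": {
  "plan": [
    [0, -0.0075, 0.0025, 0.075, 0],
    [0, -0.015, 0.005, 0.1375, 0],
    [0, -0.025, 0.0075, 0.1875, 0],
    [0, -0.025, 0.0075, 0.2, 0],
    [0, -0.025, 0.0075, 0.2, 0],
    [0, -0.025, 0.0075, 0.2, 0]
  ]
}}

```text
time: 11.4
ee_pos: [0.6034, 0.0099, 0.1771]
tool_rot: [0.001, -0.032, 1.0, 0.0]
wrist_force: [0.2, 0.4, -1.3]
finger_gap: 0.274
finger_force: 39.6
```

```bash
python3 meas.py 0.07
```

```text
plate top 1231 [0.5988 0.006 ] [0.0882 0.0614] -86.33 z 0.0851 grad [-0.001 -0.003] 0.0014
tcp [0.6035 0.0098 0.1774] plate-tcp [-0.0047 -0.0038 -0.0923] F [ 0.43  0.83 -0.63] gap 0.27768744481871677
```

To row units: 0.027 m is 0.0675, 0.025 m is 0.0625.

Request:
{"op": "pendant", "data": {
  "plan": [
    [0, -0.0075, 0.0025, 0.03, 0],
    [0, -0.01, 0.0025, 0.045, 0],
    [0, -0.0125, 0.0025, 0.0525, 0],
    [0, -0.0125, 0.0025, 0.0575, 0],
    [0, -0.0125, 0.0025, 0.0625, 0],
    [0, -0.0125, 0.0025, 0.0675, 0],
    [0, -0.0125, 0.0025, 0.0675, 0]
  ]
}}

```text
time: 12.25
ee_pos: [0.6069, 0.0114, 0.1494]
tool_rot: [-0.001, -0.032, 1.0, 0.0]
wrist_force: [-6.4, 1.2, 7.2]
finger_gap: 0.272
finger_force: 40.2
```

```bash
python3 meas.py 0.045
```

```text
plate top 1248 [0.6007 0.0065] [0.0933 0.0624] -79.71 z 0.0573 grad [0.021 0.002] 0.0015
tcp [0.607  0.0114 0.1496] plate-tcp [-0.0063 -0.0048 -0.0923] F [-5.83  0.78  7.99] gap 0.27305105597415774
```

The plate is resting on its upper edge and barely pivots at 40 N of grip. Reduce the grip to 20 N so it can turn about the ball.

Request:
{"op": "pendant", "data": {
  "plan": [
    [0, 0, 0, 0, 0],
    [0, 0, 0, 0, 0],
    [0, 0, 0, 0, 0]
  ],
  "grip_force": 20
}}

```text
time: 12.7
ee_pos: [0.607, 0.0114, 0.1498]
tool_rot: [-0.001, -0.032, 1.0, 0.0]
wrist_force: [-5.5, 0.7, 7.5]
finger_gap: 0.273
finger_force: 40.2
```

```bash
python3 meas.py 0.045; python3 -c "
import cv2
a=cv2.imread('pics/'+sorted([f for f in __import__('os').listdir('pics') if f.startswith('m_1')])[-1]); cv2.imwrite('pics/m3.png',cv2.resize(a[190:320,290:430],(700,650),interpolation=cv2.INTER_CUBIC)[:600])"
```

```text
plate top 1255 [0.6034 0.0084] [0.0912 0.0636] -85.4 z 0.0577 grad [0.021 0.003] 0.0015
tcp [0.607  0.0114 0.1498] plate-tcp [-0.0036 -0.0029 -0.092 ] F [-6.23  0.63  7.59] gap 0.273815355452031
```

View pics/m3.png

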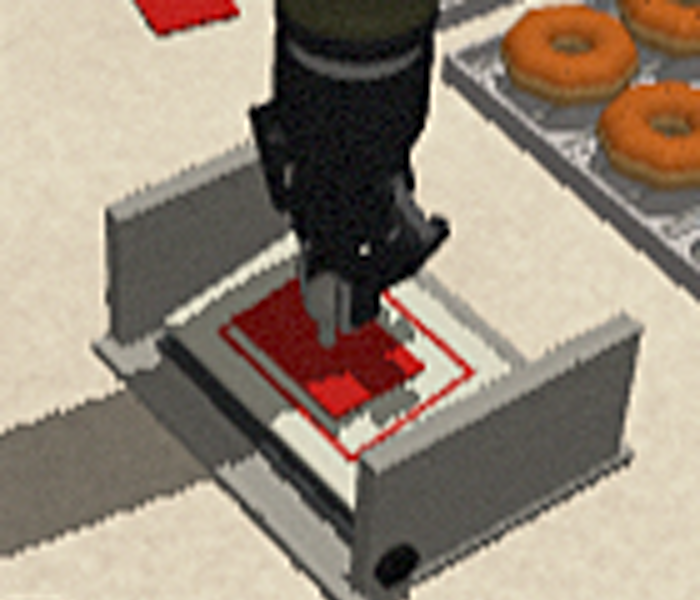

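The plate sits inside the outline but is still level: its near edge at (285,365) stands off the face. The grip still reads 40 N, so I ease the finger target.

Request:
{"op": "pendant", "data": {
  "plan": [
    [0.26, 0, 0, 0, 0],
    [0.26, 0, 0, 0, 0]
  ],
  "grip_force": 20
}}

```text
time: 13.05
ee_pos: [0.607, 0.0114, 0.1498]
tool_rot: [-0.001, -0.032, 1.0, 0.0]
wrist_force: [-6.6, 0.8, 7.3]
finger_gap: 0.272
finger_force: 40.2
```

Request:
{"op": "pendant", "data": {
  "plan": [
    [0.27, 0, 0, 0, 0],
    [0.27, 0, 0, 0, 0]
  ],
  "grip_force": 20
}}

```text
time: 13.25
ee_pos: [0.607, 0.0114, 0.1498]
tool_rot: [-0.001, -0.032, 1.0, 0.0]
wrist_force: [-7.1, 0.9, 7.1]
finger_gap: 0.277
finger_force: 40.2
```

```bash
python3 meas.py 0.045
```

```text
plate top 1250 [0.6035 0.0083] [0.0922 0.0627] -86.15 z 0.0577 grad [0.024 0.001] 0.0015
tcp [0.607  0.0114 0.1498] plate-tcp [-0.0035 -0.003  -0.0921] F [-6.17  0.4   7.95] gap 0.2738736987362846
```

Net torque on the pinch is near zero, because the stuck edge's friction cancels the tipping force. The ball must arc back about the stuck edge instead. Lift, move 9 mm up the slope and touch again.

Careful with the scale: shifts go in shares of 0.4 m and turns go in shares of pi/2 rad. That gives: -0.018 m is -0.045, -0.009 m is -0.0225.

Request:
{"op": "pendant", "data": {
  "plan": [
    [0, 0.005, 0, -0.015, 0],
    [0, 0, 0, -0.04, 0],
    [0, -0.0125, 0, -0.045, 0],
    [0, -0.0225, 0, -0.045, 0],
    [0, -0.0225, 0, -0.035, 0],
    [0, -0.0225, 0, -0.0275, 0],
    [0, -0.0225, 0, -0.0275, 0]
  ],
  "grip_force": 20
}}

```text
time: 14.1
ee_pos: [0.616, 0.0117, 0.1585]
tool_rot: [-0.001, -0.031, 1.0, -0.0]
wrist_force: [-0.5, -0.2, -1.5]
finger_gap: 0.277
finger_force: 39.6
```

```bash
python3 meas.py 0.062
```

```text
plate top 1226 [0.611  0.0075] [0.089 0.062] -85.69 z 0.0668 grad [-0.009 -0.   ] 0.0015
tcp [0.6163 0.0117 0.1593] plate-tcp [-0.0053 -0.0042 -0.0925] F [-0.17 -0.62 -1.4 ] gap 0.2729312499971336
```

To row units: 0.011 m is 0.0275, 0.0075 m is 0.0188.

Request:
{"op": "pendant", "data": {
  "plan": [
    [0, 0, 0, 0.0075, 0],
    [0, 0.0038, 0, 0.0125, 0],
    [0, 0.0075, 0, 0.0163, 0],
    [0, 0.0113, 0, 0.02, 0],
    [0, 0.015, 0, 0.0238, 0],
    [0, 0.0188, 0, 0.0275, 0],
    [0, 0.0188, 0, 0.0275, 0]
  ]
}}

```text
time: 14.95
ee_pos: [0.6091, 0.0112, 0.149]
tool_rot: [0.0, -0.031, 1.0, -0.0]
wrist_force: [0.3, -0.3, 3.3]
finger_gap: 0.272
finger_force: 39.9
```

```bash
python3 meas.py 0.045
```

```text
plate top 1297 [0.6165 0.0105] [0.0959 0.0696] -87.79 z 0.0582 grad [0.218 0.015] 0.0018
tcp [0.6091 0.0112 0.149 ] plate-tcp [ 0.0073 -0.0007 -0.0908] F [-0.13  0.24  2.74] gap 0.2723426177059014
```

It pivoted: the plate gradient is 0.218 against about 0.227 for the face. Press about 2.5 mm more along the normal.

To row units: 0.0027 m is 0.0068, -0.0006 m is -0.0015.

Request:
{"op": "pendant", "data": {
  "plan": [
    [0, -0.0005, 0, 0.0025, 0],
    [0, -0.001, 0, 0.005, 0],
    [0, -0.0015, 0, 0.0068, 0],
    [0, -0.0015, 0, 0.0068, 0],
    [0, -0.0015, 0, 0.0068, 0],
    [0, -0.0015, 0, 0.0068, 0]
  ]
}}

```text
time: 15.7
ee_pos: [0.6096, 0.0112, 0.1466]
tool_rot: [-0.0, -0.031, 1.0, 0.0]
wrist_force: [-1.7, -0.9, 7.1]
finger_gap: 0.274
finger_force: 40.1
```

```bash
python3 meas.py 0.042
```

Run:
```python
import cv2,glob,os
a=cv2.imread(max(glob.glob('pics/m_1*'),key=os.path.getmtime)); cv2.imwrite('pics/m5.png',cv2.resize(a[210:310,300:420],(720,600),interpolation=cv2.INTER_CUBIC))
```

```text
plate top 1290 [ 0.612  -0.0007] [0.1183 0.0646] -80.74 z 0.0547 grad [0.215 0.013] 0.0017
tcp [0.6097 0.0112 0.1466] plate-tcp [ 0.0023 -0.0119 -0.0919] F [-1.79 -0.18  6.87] gap 0.2719114613450179
```

View pics/m5.png

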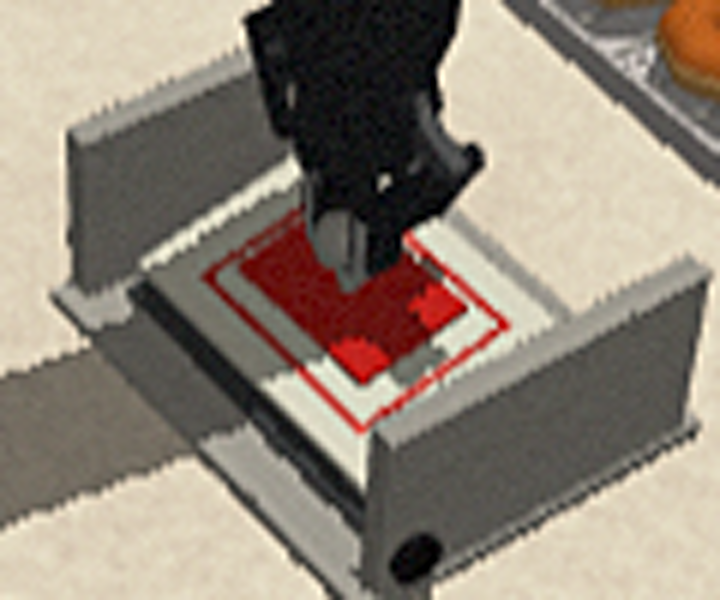

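The plate is flush and wholly inside the outline. Plate corners are at crop (238,265), (365,385) and (468,310); outline corners are at (207,275), (362,430) and (508,325). I check the fit numerically.

Run:
```python
from h import *
c=cams.calibration("side"); K=c["mtx"]; Rm=cv2.Rodrigues(c["rvec"])[0]; t=np.ravel(c["tvec"]); C=-Rm.T@t
n=np.array([-.222,-.0140,.975]); n/=np.linalg.norm(n); f=np.array([.6122,.0076,.0533])-.003*n
ey=np.array([-.063,.998,0]); ex=np.cross(ey,n)
def uv(p,h):
    d=Rm.T@np.linalg.inv(K)@[300+p[0]/6-.42,210+p[1]/6-.42,1]; o=f+h*n; X=C+d*((o-C)@n)/(d@n); return np.array([(X-f)@ex,(X-f)@ey])
for nm,ps,h in (("plate",[(238,265),(365,385),(468,310)],.006),("outline",[(207,275),(362,430),(508,325)],0)):
    q=np.array([uv(p,h) for p in ps])*1000; print(nm,q.round(1).tolist(),"centre",((q[0]+q[2])/2).round(1),"ang",np.degrees(np.arctan2(*(q[0]-q[1]))).round(1))
s=get_state(); print("normal F",s["wrist_force"]@n, s["time"])
```

```text
plate [[-27.9, 45.9], [-27.5, -44.8], [30.0, -44.4]] centre [1.  0.7] ang -0.3
outline [[-39.5, 55.7], [-40.9, -58.3], [39.7, -58.7]] centre [ 0.1 -1.5] ang 0.7
normal F 7.09712206197481 15.85
```

```bash
python3 -c "
from rig import arm
print(arm.close_job())"
```

```text
the job is handed in; nothing more can be done
None
```

The job is handed in (no verdict was printed): the stick lies flat in the tray, released, and the red holder sits flush and inside the outline, about 2 mm off centre and 1° from square, still held by its ball and pressed at about 7 N.

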